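# Set the reference blade in the slide reader and clamp it

### The arm

A 6-joint arm with a two-finger parallel gripper is mounted at the origin on the work surface. World frame = base frame: x ahead of the robot, y to its left, z up, the work surface at z = 0. Lengths are in m, angles in rad, forces in N, time in s.
With the tool pointing down it reaches from about 0.375 to 0.9 m from the base axis. Payload 3.1 kg.
Tool frame: the origin (TCP) lies between the finger pads; the fingertips stand 25 mm ahead of it and the grasp point (between the pads) lies 6 mm ahead of it; y points along the fingers, x is the direction in which the jaws open and shut, and the axes are right-handed (so a half turn about y gives the same grasp; the last joint's range is limited). The gripper opens to 87 mm and grips with 3 to 60 N. Pads are 19 mm wide; open, the fingers measure 117 mm over their backs; the gripper's body (75 mm by 190 mm) begins 51 mm behind the grasp point.
Start: joints at [1.042, 0.527, 1.433, -0, 1.181, -0.178], TCP at [0.214, 0.587, 0.248] pointing down, gripper open.
Joint ranges: [-3.08, 3.08], [-0.75, 2.2], [0.22, 2.44], [-1.43, 4.57], [0, 2.65], [-2.85, 2.85]. Speed limits (rad/s): [2.79, 2.79, 3.14, 3.14, 3.14, 3.14].

### API

Orientations are given as a unit quaternion [x, y, z, w].
In Python, from rig import robot gives the robot as it stands.
- The arm moves only by the tool carry_out, never from a script. Its argument "moves" is a list of rows, each a list of 7 numbers: the opening, from 0 (shut) to 1 (fully open), then the shift along the tool's x, y, z in cm, then the turn, a rotation vector about the tool's x, y, z in rad. In form: [[grip, x, y, z, rx, ry, rz], ...]. A call has 1 to 20 rows; each row is the pose to reach, as a shift and turn from the pose commanded when the call began, along the tool's axes at that moment; what a row does not reach only later rows make up. A row lasts 1/10 s, in which the tool goes at most 50 mm and 8.59 degrees, less where a joint would pass 70% of its speed; a pose out of reach is approached as far as the arm can. A call with a gripper value outside its range is refused whole. The fingers move at their own pace and stop on an object; "force" is the grip in N (left out, the last holds). Time passes only in rows, so rows that repeat a pose let the fingers close. It gives the time, the measured TCP pose, the force and the opening at its end, in the units of the state.
- robot.get_obs(): the state, without advancing time (a new reading comes with each control period).
- robot.camera(name): name is "scene" or "side" or "wrist"; returns the picture (480x640x3 uint8, red, green, blue); there is no depth.
- robot.camera_params(name): a dict with "fx", "fy", "cx", "cy" (pixels), "extrinsics" (4x4, takes a point from camera to world coordinates); the wrist camera has in their place "mount" (4x4, takes a point from camera to tool coordinates, whose origin is the TCP and whose axes are the tool frame's). Camera axes: x right, y down, z forward; pixel columns grow to the right and rows downward; lengths in m; the calibration is good to about 2 mm. A picture is of the moment at which its call begins: read the wrist's pose just before it. camera_params takes no time and is no camera call.
- robot.hand_in(): hands the job in, once; it reports no verdict.
The state is a dict: "time": time; "q": joint angles; "joint_velocities": joint speeds; "joint_torque": joint torques, N m; "position": TCP position; "tool_rot": TCP orientation; "ft_force": force on the tool from outside, world axes, zero at the start; "moment": the same for the moment, N m; "grip_width": finger opening in m.
Only numpy, scipy, OpenCV 4.12 (cv2) and the standard library are available. Lean on these libraries where they do the work, as an engineer would, in place of code of your own. Each camera call takes 0.05 s, during which the arm holds its last target.

### The job

Pick up the steel gauge blade by its yellow grip and slide it, nose first, into the gap under the slide reader's white head until the head's front edge stands over the red band on the blade. Then turn the blue clamp knob on the head clockwise as far as it goes, so that the blade is clamped flat on the stage at that depth. Do not knock the other things on the bench about.

Things in the scene. Friction and masses are not known exactly. Their poses are not given: they have to be found in the camera images.
- blade: steel gauge blade lying flat, 160 long (x) x 40 wide (y) x 5 thick, with an upright yellow grip block centred at x = -45 (50 long in x, 14 thick in y, 5 to 47 above the underside). Origin: centre of its underside; +x points to the nose (x = +80), away from the grip. A red band crosses the blade from x = +10 to +20. About 250 g
- blade_band (a point): centre of the red band, on the blade's top face (blade frame x = +15, z = 5)
- blade_grip (a point): point in the yellow grip to hold it by, 30 above the blade's underside (blade frame x = -45)
- reader: fixed slide reader. Origin: under the white head's centre, at bench height; blade enters from -x. Grey stage plate, x -185 to +150, 120 wide, top at z = 14. White head across it, x -40 to +40, 120 wide, z 24 to 60, on legs at its sides: the gap under it is 48 wide (y -24 to +24) and 10 high. Housing with display behind, x +70 to +150, top z = 66, beyond the wanted depth
- reader_mouth (a point): middle of the mouth of the gap: head's front edge (reader frame x = -40), on the stage's top (z = 14)
- clamp_knob (a joint): blue clamp knob on top of the head, upright axis; angle in rad, growing clockwise seen from above: 0 = free, its bar along the reader's x axis; 1.4 = its stop, clamped. Starts loose, 0 to 0.3. Turning it lowers a rubber pad (30 x 30, head's middle) into the gap by 3.7 mm a radian, so a knob turned first bars the blade
- clamp_knob_grip (a point): on the knob's axis (the head's centre), 97 above the bench, at the height to grip. The knob's upright bar is 49 long, 14 thick and from 74 to 104 above the bench; it turns with the joint; a disc of radius 26 lies under it
- slide_boxes: two stacked grey slide boxes with a red label on top, together 85 x 122 x 52 high, loose, to be left alone; origin under the centre
- jar0: white staining jar with a pink cap, diameter 64 at the foot, 104 high, loose, to be left alone; origin under the centre
- jar1: white staining jar with a purple cap, same size as jar0, loose, to be left alone
- timer: white bench timer, 60 x 90 x 25 high, loose, to be left alone; origin under the centre
Things that resemble listed ones, but are neither listed nor needed, are in the scene too. Of the things that look like the blade, the largest one is meant.

How it is judged:
By the outcome, as a careful person would: the job done as asked, in the order asked, and still so for the second after the job is handed in, with the robot touching nothing.
It also fails if it takes over 54 s, if anything falls off the work surface, if the arm or the gripper's body presses on something with over 40 N, if the wrist force passes 120 N, or if a joint passes its speed limit or range.

## Working session

There is one attempt and no reset: what is moved stays moved. The work goes in short steps, Python scripts to look and compute and a tool call to move; the robot and the scene stay as the last step left them, time stands still between calls to the robot, and variables do not carry over. Pictures are saved under pics/ and viewed, and the job is handed in when it is done.

Besides the shell and the picture viewer there is one more tool, called after "Call:" as a command line: name --pt "numbers of a row" for each row, then --argument value for the rest. carry_out: Moves the arm, as the interface text tells. Its arguments: {"type":"object","properties":{"moves":{"type":"array"},"force":{"type":"number"}},"required":["moves"]}

```bash
ls; mkdir -p pics; python3 - <<'E'
from rig import robot
import cv2
o=robot.get_obs(); print(o)
for n in ("scene","side","wrist"):
    cv2.imwrite(f"pics/{n}0.png",robot.camera(n)[:,:,::-1])
    print(n,robot.camera_params(n))
E
```

```text
pics
{'time': 0.0, 'q': array([ 1.04249284e+00,  5.28462539e-01,  1.43389255e+00, -6.77306108e-07,
        1.18138933e+00, -1.78506489e-01]), 'joint_velocities': array([-1.74713635e-04,  2.23963191e-04,  7.93322546e-04, -2.84558841e-04,
        2.70417531e-04, -1.06176447e-05]), 'joint_torque': array([ 7.00230958e-04, -4.40058947e+01, -1.76587629e+01,  6.34296192e-02,
        5.84631076e-02, -1.51138088e-04]), 'position': array([0.21382339, 0.58656923, 0.2465769 ]), 'tool_rot': array([ 0.57969453,  0.40467707, -0.40605863, -0.57905709]), 'ft_force': array([0.6567759 , 0.19734315, 0.47168544]), 'moment': array([-0.00316487,  0.00802883,  0.05588347]), 'grip_width': 0.08691725564694945}
scene {'fx': 496.8076896024059, 'fy': 496.8076896024059, 'cx': 321.74307976362735, 'cy': 242.62284815036028, 'extrinsics': array([[ 0.54389767,  0.56788687, -0.61780242,  1.15064951],
       [ 0.83910236, -0.36008429,  0.40773341, -0.34167245],
       [ 0.00908551, -0.74016472, -0.67236422,  0.77764852],
       [ 0.        ,  0.        ,  0.        ,  1.        ]])}
side {'fx': 487.6751163363736, 'fy': 487.6751163363736, 'cx': 320.6169105063051, 'cy': 239.93258437445374, 'extrinsics': array([[ 0.8947764 , -0.32954153,  0.30129317,  0.17838187],
       [-0.4459488 , -0.62558088,  0.64013923, -0.6406856 ],
       [-0.02246921, -0.7071428 , -0.70671365,  0.86368238],
       [ 0.        ,  0.        ,  0.        ,  1.        ]])}
wrist {'fx': 367.9488921955008, 'fy': 367.9488921955008, 'cx': 319.37767625623485, 'cy': 239.80264494349203, 'mount': array([[ 9.99999410e-01, -8.43870476e-04, -6.83457035e-04,
        -6.97415974e-04],
       [ 4.26287904e-04, -2.73800384e-01,  9.61786446e-01,
        -1.37177570e-01],
       [-9.98753985e-04, -9.61786170e-01, -2.73799863e-01,
         7.65171335e-02],
       [ 0.00000000e+00,  0.00000000e+00,  0.00000000e+00,
         1.00000000e+00]])}
```

View pics/scene0.png

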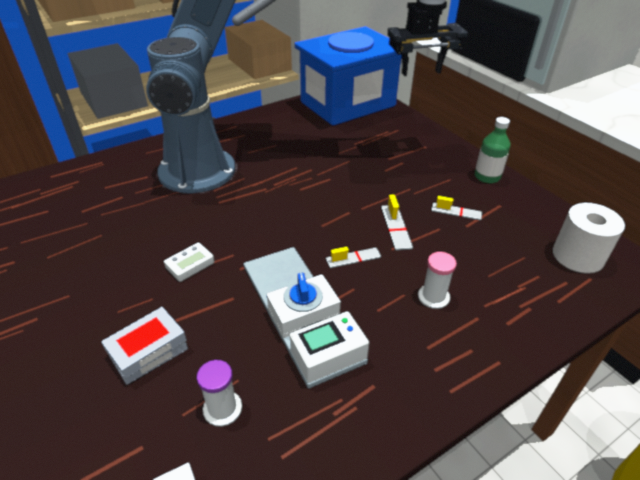

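View pics/side0.png

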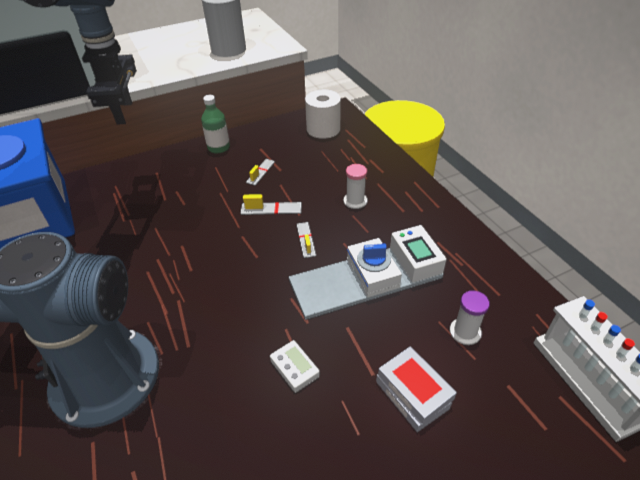

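View pics/wrist0.png

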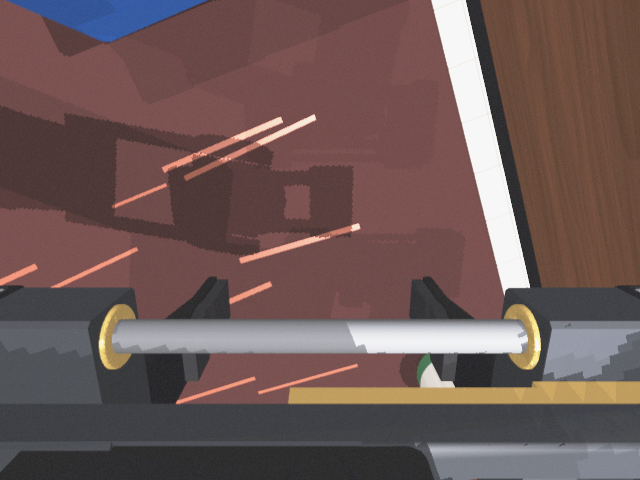

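```bash
python3 - <<'E'
import cv2
a=cv2.imread("pics/scene0.png");b=cv2.imread("pics/side0.png")
def crop(im,x0,y0,w,h,s,n): cv2.imwrite(n,cv2.resize(im[y0:y0+h,x0:x0+w],None,fx=s,fy=s,interpolation=cv2.INTER_CUBIC))
crop(a,320,180,170,100,4.7,"pics/c1.png")
crop(b,230,150,100,120,5,"pics/c2.png")
crop(a,235,240,140,150,4,"pics/c3.png")
crop(b,280,220,170,100,4.7,"pics/c4.png")
E
```

```text
(no output)
```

View pics/c1.png

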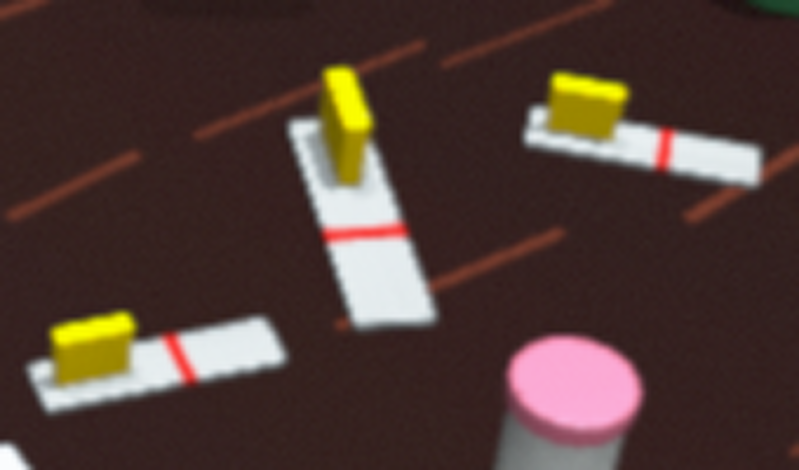

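View pics/c2.png

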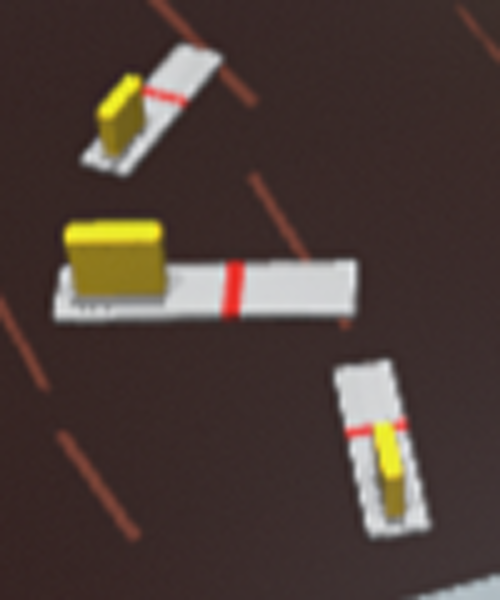

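View pics/c3.png

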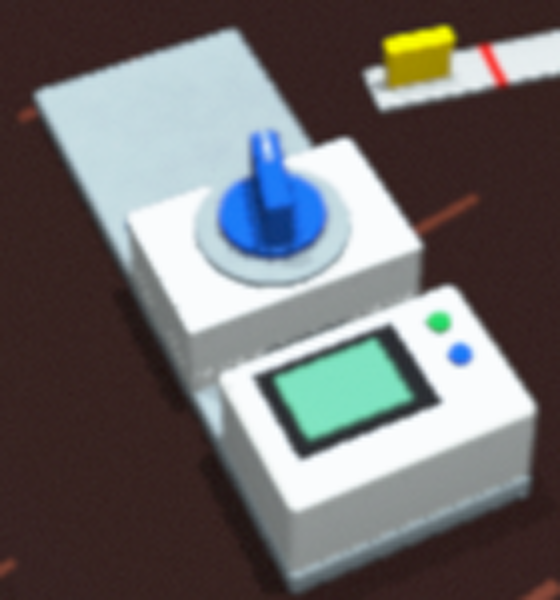

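View pics/c4.png

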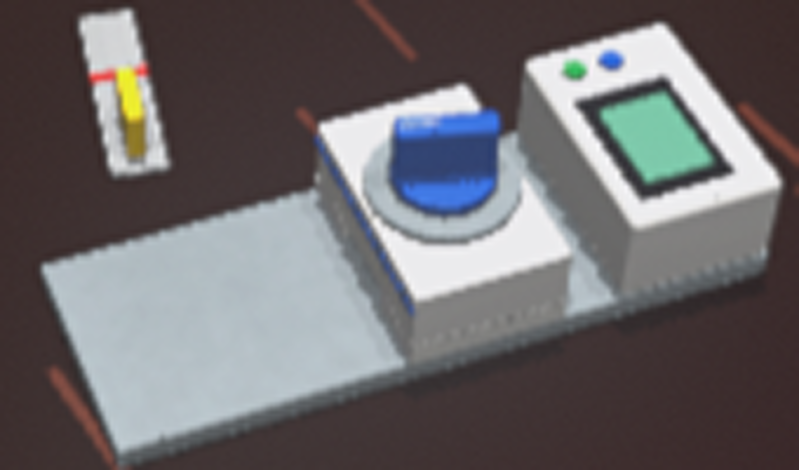

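```bash
cat > h.py <<'E'
import numpy as np
from rig import robot
from scipy.optimize import least_squares
from scipy.spatial.transform import Rotation as R
def project(n,P,pose=None):
    c=robot.camera_params(n); P=np.atleast_2d(P)
    if n=="wrist":
        T=np.eye(4);T[:3,:3]=R.from_quat(pose[1]).as_matrix();T[:3,3]=pose[0];E=T@c["mount"]
    else:E=c["extrinsics"]
    q=(P-E[:3,3])@E[:3,:3]
    return np.c_[c["fx"]*q[:,0]/q[:,2]+c["cx"],c["fy"]*q[:,1]/q[:,2]+c["cy"]]
def fit(obs,x0,pose=None,z0=0):
    # obs: list of (cam,(u,v),(x,y,z) mm)
    def w(p,L):
        L=np.array(L)/1e3;c,s=np.cos(p[2]),np.sin(p[2])
        return np.array([p[0]+c*L[0]-s*L[1],p[1]+s*L[0]+c*L[1],L[2]+z0])
    f=lambda p:np.concatenate([(project(n,w(p,L),pose)[0]-uv) for n,uv,L in obs])
    r=least_squares(f,x0,loss="soft_l1",f_scale=1.0)
    return r.x,f(r.x).reshape(-1,2)
def cp(c,s,o): return ((c[0]+.5)/s-.5+o[0],(c[1]+.5)/s-.5+o[1])
E
python3 - <<'E'
from h import *
S=lambda c:cp(c,4.7,(320,180)); D=lambda c:cp(c,5,(230,150))
ob=[("scene",S(c),L) for c,L in [((290,122),(-80,-20,5)),((355,318),(80,-20,5)),((435,312),(80,20,5)),((325,236),(15,-20,5)),((407,229),(15,20,5)),((325,70),(-70,-7,47)),((354,70),(-70,7,47)),((340,130),(-20,-7,47)),((371,125),(-20,7,47))]]
ob+=[("side",D(c),L) for c,L in [((62,266),(-80,20,5)),((357,262),(80,20,5)),((357,313),(80,-20,5)),((56,315),(-80,-20,5)),((236,263),(15,20,5)),((232,314),(15,-20,5)),((67,222),(-70,7,47)),((162,222),(-20,7,47)),((68,241),(-70,-7,47)),((164,241),(-20,-7,47))]]
p,r=fit(ob,[.5,.2,-.5]);print("blade",p);print(r.round(1).tolist())
for n in("scene","side"):
    o=[x for x in ob if x[0]==n];print(n,fit(o,p)[0])
S=lambda c:cp(c,4,(235,240)); D=lambda c:cp(c,4.7,(280,220))
ob=[("scene",S(c),L) for c,L in [((35,93),(-185,-60,14)),((237,30),(-185,60,14)),((128,213),(-40,-60,60)),((350,140),(-40,60,60)),((422,245),(40,60,60)),((192,332),(40,-60,60)),((218,378),(70,-60,66)),((455,288),(70,60,66)),((537,408),(150,60,66)),((293,508),(150,-60,66))]]
ob+=[("side",D(c),L) for c,L in [((42,268),(-185,60,14)),((120,455),(-185,-60,14)),((317,143),(-40,60,60)),((465,85),(40,60,60)),((570,258),(40,-60,60)),((413,302),(-40,-60,60)),((660,25),(150,60,66)),((782,182),(150,-60,66)),((635,228),(70,-60,66)),((525,62),(70,60,66))]]
p,r=fit(ob,[.7,0,-.5]);print("reader",p);print(r.round(1).tolist())
for n in("scene","side"):
    o=[x for x in ob if x[0]==n];print(n,fit(o,p)[0])
o=robot.get_obs();print(R.from_quat(o["tool_rot"]).as_matrix().round(3))
E
```

```text
blade [ 0.48323096  0.3111605  -0.45858735]
[[-0.7, -0.3], [-0.4, 0.9], [-0.3, 0.9], [-0.1, -0.1], [-1.1, 0.2], [-0.6, -0.6], [-1.2, -0.9], [0.7, -0.8], [-0.2, -0.1], [0.3, -0.2], [0.2, -0.6], [-0.1, -1.0], [-0.1, -0.2], [0.5, -0.3], [0.4, -0.7], [0.4, -0.4], [0.3, -0.8], [-0.4, -0.8], [-0.5, -1.2]]
scene [ 0.48401084  0.31192859 -0.46370678]
side [ 0.48202786  0.30894891 -0.46205233]
reader [ 0.60068929 -0.02137336 -0.11796713]
[[-0.7, -0.7], [-0.9, -1.0], [-1.0, -0.2], [-0.7, -1.3], [-0.2, -0.3], [-0.9, -0.4], [-1.0, -2.0], [-0.8, -2.2], [0.4, -0.4], [-0.8, 0.2], [0.1, -1.3], [0.0, -1.3], [0.4, -4.8], [0.7, -1.2], [1.4, -1.8], [1.0, -1.1], [1.6, -1.9], [1.4, -0.8], [0.3, -1.0], [-0.2, -1.3]]
scene [ 0.60284628 -0.02111922 -0.11998222]
side [ 0.59730272 -0.02413759 -0.1153095 ]
[[ 0.343 -0.001 -0.939]
 [ 0.939 -0.001  0.343]
 [-0.002 -1.     0.   ]]
```

```bash
cat >> h.py <<'E'
def plan(pos,xang):
    """print tool-axes shift (cm) and turn for tool pointing down with tool x at world angle xang"""
    o=robot.get_obs();A=R.from_quat(o["tool_rot"]).as_matrix()
    x=np.array([np.cos(xang),np.sin(xang),0]);y=np.array([0,0,-1.]);B=np.c_[x,y,np.cross(x,y)]
    print("shift cm",(A.T@(np.array(pos)-o["position"])*100).round(2),"turn",R.from_matrix(A.T@B).as_rotvec().round(4))
E
python3 - <<'E'
from h import *
plan([.443,.331,.17],-.4586+np.pi/2)
E
```

```text
shift cm [-16.16   7.7  -30.29] turn [-0.0002  0.1088 -0.0016]
```

Call:
carry_out --pt "1 -4 1 -7.5 0 0.03 0" --pt "1 -8 3 -15 0 0.055 0" --pt "1 -12 5 -22.5 0 0.08 0" --pt "1 -15 7 -28 0 0.1 0" --pt "1 -16.2 7.7 -30.3 0 0.109 0" --pt "1 -16.2 7.7 -30.3 0 0.109 0" --pt "1 -16.2 7.7 -30.3 0 0.109 0" --pt "1 -16.2 7.7 -30.3 0 0.109 0" --pt "1 -16.2 7.7 -30.3 0 0.109 0" --pt "1 -16.2 7.7 -30.3 0 0.109 0" --pt "1 -16.2 7.7 -30.3 0 0.109 0" --pt "1 -16.2 7.7 -30.3 0 0.109 0"

```text
time: 1.35
position: [0.4424, 0.3323, 0.171]
tool_rot: [-0.6, -0.374, 0.374, 0.6]
ft_force: [1.1, -0.5, -0.4]
grip_width: 0.0869
```

```bash
python3 - <<'E'
from h import *
import cv2
o=robot.get_obs();print(o["time"],o["position"],o["tool_rot"],o["joint_velocities"].round(3))
cv2.imwrite("pics/wrist1.png",robot.camera("wrist")[:,:,::-1])
np.save("pose1.npy",np.r_[o["position"],o["tool_rot"]])
E
```

```text
1.35 [0.44236235 0.33234415 0.17098144] [-0.60011995 -0.37415661  0.37371759  0.60016501] [-0.003  0.    -0.002 -0.003 -0.001 -0.001]
```

View pics/wrist1.png

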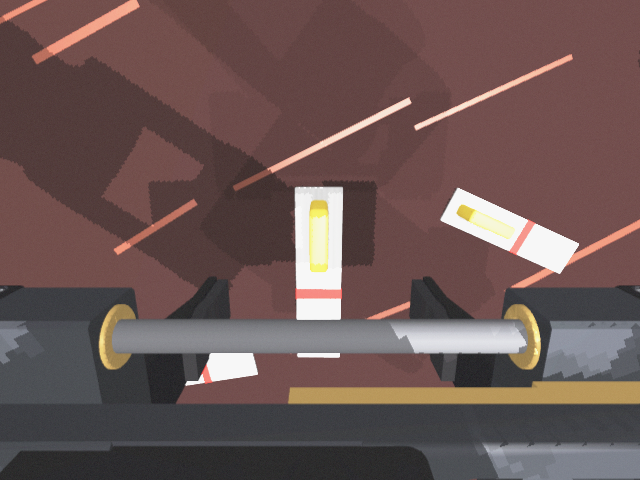

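```bash
python3 - <<'E'
from h import *
import cv2
v=np.load("pose1.npy");pose=(v[:3],v[3:])
im=cv2.imread("pics/wrist1.png");cv2.imwrite("pics/w1c.png",cv2.resize(im[180:365,270:370],None,fx=3.2,fy=3.2,interpolation=cv2.INTER_CUBIC))
ob=[("wrist",c,L) for c,L in [((295,187),(-80,-20,5)),((342,187),(-80,20,5)),((296,294),(15,-20,5)),((341.5,294),(15,20,5)),((297.5,357),(80,-20,5)),((340,357),(80,20,5))]]
p,r=fit(ob,[.483,.311,-.459],pose);print(p,r.round(1).tolist())
g=p[:2]+45e-3*-np.array([np.cos(p[2]),np.sin(p[2])]);print("grip",g)
plan([*g,.036],p[2]+np.pi/2)
E
```

```text
[ 0.48196472  0.31107596 -0.45663884] [[-0.7, 0.2], [0.8, 0.2], [0.3, -0.4], [-0.4, -0.4], [0.1, 0.2], [-0.0, 0.1]]
grip [0.44157543 0.33091799]
shift cm [-0.16 13.49  0.03] turn [0.0003 0.0001 0.0005]
```

View pics/w1c.png

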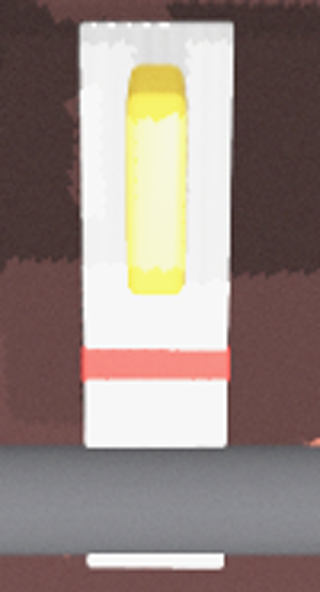

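Call:
carry_out --pt "1 -0.1 4 0 0 0 0" --pt "1 -0.15 8 0 0 0 0" --pt "1 -0.15 10.5 0 0 0 0" --pt "1 -0.15 12 0 0 0 0" --pt "1 -0.15 13 0 0 0 0" --pt "1 -0.15 13.5 0 0 0 0" --pt "1 -0.15 13.5 0 0 0 0" --pt "1 -0.15 13.5 0 0 0 0" --pt "1 -0.15 13.5 0 0 0 0"

```text
time: 2.3
position: [0.4432, 0.3301, 0.0365]
tool_rot: [0.601, 0.374, -0.373, -0.601]
ft_force: [-0.3, -0.9, 0.5]
grip_width: 0.0871
```

Call:
carry_out --pt "0 0 0 0 0 0 0" --pt "0 0 0 0 0 0 0" --pt "0 0 0 0 0 0 0" --pt "0 0 0 0 0 0 0" --pt "0 0 0 0 0 0 0" --pt "0 0 0 0 0 0 0" --pt "0 0 0 0 0 0 0" --pt "0 0 0 0 0 0 0" --pt "0 0 0 0 0 0 0" --pt "0 0 0 0 0 0 0" --force 45

```text
time: 3.3
position: [0.4427, 0.3298, 0.0355]
tool_rot: [-0.601, -0.373, 0.373, 0.601]
ft_force: [1.5, 0.7, -1.2]
grip_width: 0.0152
```

```bash
python3 - <<'E'
from h import *
plan([.64,-.027,.28],-.118+np.pi/2)
E
```

```text
shift cm [-23.25 -24.45 -33.5 ] turn [ 1.000e-04 -3.409e-01  2.000e-04]
```

Call:
carry_out --pt "0 0 -1 0 0 0 0" --pt "0 0 -3 0 0 0 0" --pt "0 0 -6 0 0 0 0" --pt "0 0 -10 0 0 0 0" --pt "0 0 -14 0 0 0 0" --pt "0 -1.5 -18 -3 0 -0.03 0" --pt "0 -4.5 -21 -6.5 0 -0.07 0" --pt "0 -7.5 -23 -11 0 -0.12 0" --pt "0 -10.5 -24 -15 0 -0.17 0" --pt "0 -13.5 -24.4 -19.5 0 -0.21 0" --pt "0 -16.5 -24.4 -24 0 -0.26 0" --pt "0 -19.5 -24.4 -28 0 -0.3 0" --pt "0 -22 -24.4 -31.5 0 -0.33 0" --pt "0 -23.2 -24.4 -33.5 0 -0.341 0" --pt "0 -23.2 -24.4 -33.5 0 -0.341 0" --pt "0 -23.2 -24.4 -33.5 0 -0.341 0" --pt "0 -23.2 -24.4 -33.5 0 -0.341 0" --pt "0 -23.2 -24.4 -33.5 0 -0.341 0" --pt "0 -23.2 -24.4 -33.5 0 -0.341 0" --pt "0 -23.2 -24.4 -33.5 0 -0.341 0"

```text
time: 5.3
position: [0.6399, -0.0256, 0.2798]
tool_rot: [-0.528, -0.47, 0.47, 0.528]
ft_force: [-0.3, 0.1, -2.9]
grip_width: 0.0136
```

```bash
python3 - <<'E'
from h import *
import cv2
o=robot.get_obs();print(o["time"],o["position"],o["tool_rot"],o["joint_velocities"].round(3),o["grip_width"])
cv2.imwrite("pics/wrist2.png",robot.camera("wrist")[:,:,::-1])
np.save("pose2.npy",np.r_[o["position"],o["tool_rot"]])
cv2.imwrite("pics/side2.png",robot.camera("side")[:,:,::-1])
E
```

```text
5.3 [ 0.63991371 -0.02555008  0.27978049] [-0.52821258 -0.47008869  0.47009321  0.52822389] [-0.006  0.003 -0.005 -0.001  0.    -0.002] 0.01362359189347849
```

View pics/wrist2.png

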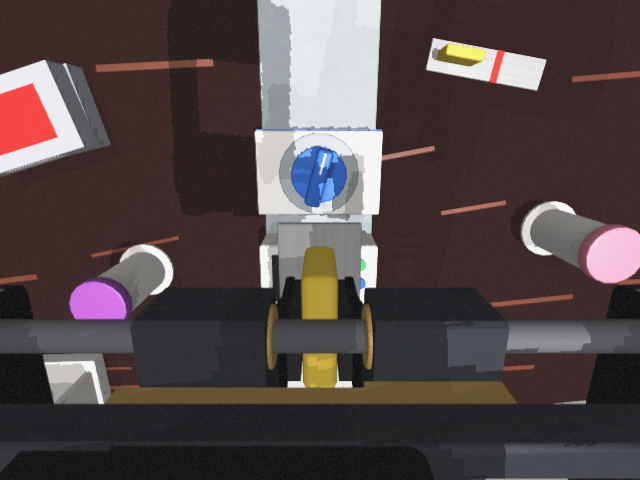

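View pics/side2.png

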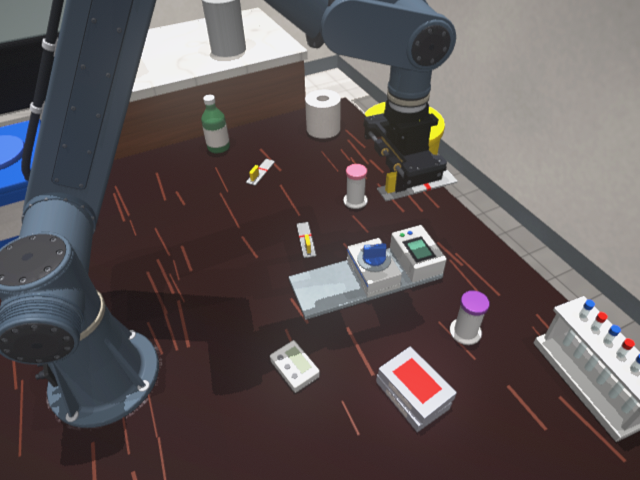

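```bash
python3 - <<'E'
import cv2
im=cv2.imread("pics/wrist2.png");cv2.imwrite("pics/w2c.png",cv2.resize(im[110:300,245:395],None,fx=4,fy=4,interpolation=cv2.INTER_CUBIC)[:,:])
E
```

```text
(no output)
```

View pics/w2c.png

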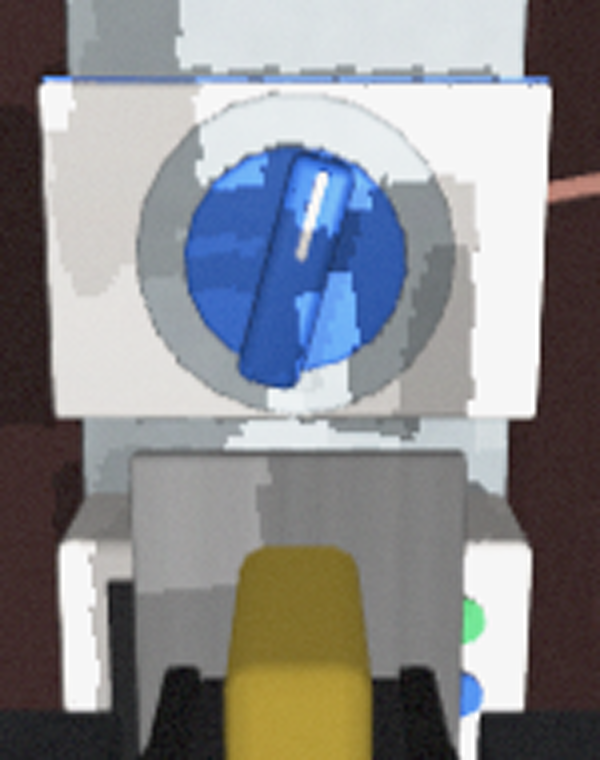

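```bash
python3 - <<'E'
from h import *
v=np.load("pose2.npy");pose=(v[:3],v[3:])
C=lambda c:cp(c,4,(245,110))
ob=[("wrist",C(c),L) for c,L in [((40,84),(-40,-60,60)),((550,82),(-40,60,60)),((58,415),(40,-60,60)),((535,413),(40,60,60)),((62,541),(70,-60,66)),((528,541),(70,60,66))]]
p,r=fit(ob,[.6,-.02,-.118],pose);print(p,r.round(1).tolist())
c,s=np.cos(p[2]),np.sin(p[2])
k=np.array([p[0],p[1],.104]);Rz=np.array([[c,-s],[s,c]])
print("knob axis px crop",[(project("wrist",[p[0],p[1],z],pose)[0]-[245,110])*4 for z in(.074,.104)])
# bar dir
e=[]
# bar top corners ends: (323,150ish) & (268,385)
from scipy.optimize import brentq
c_=robot.camera_params("wrist");T=np.eye(4);T[:3,:3]=R.from_quat(pose[1]).as_matrix();T[:3,3]=pose[0];E=T@c_["mount"]
def ray(px,z):
    d=E[:3,:3]@[(px[0]-c_["cx"])/c_["fx"],(px[1]-c_["cy"])/c_["fy"],1];t=(z-E[2,3])/d[2];return E[:3,3]+t*d
a=ray(C((326,155)),.104);b=ray(C((270,382)),.104);d=(b-a)[:2];print(a,b,np.linalg.norm(d),"knob ang",p[2]-np.arctan2(d[1],d[0]), (a+b)/2)
# held blade
z=pose[0][2]-.031
A=ray(C((133,453)),z);B=ray(C((465,453)),z);M=T[:3,:3].T@((A+B)/2-pose[0]);print("blade rear mid in tool mm",M*1e3,"width",np.linalg.norm(A-B),"yaw in tool", T[:3,:3].T@(B-A))
g0,g1=[ray(C(q),pose[0][2]+.011) for q in((226,668),(372,668))]
print(np.linalg.norm(g0-g1),T[:3,:3].T@((g0+g1)/2-pose[0])*1e3)
E
```

```text
[ 0.59857038 -0.02205433 -0.11514935] [[-0.8, -0.8], [0.8, -0.6], [-1.2, 0.9], [0.9, 1.1], [-1.7, 0.2], [2.3, -0.1]]
knob axis px crop [array([293.88727745, 258.90152683]), array([293.52944912, 273.62871307])]
[ 0.57487016 -0.01280354  0.104     ] [ 0.62062005 -0.03009652  0.104     ] 0.048909100882653676 knob ang 0.24623960398184885 [ 0.5977451  -0.02145003  0.104     ]
blade rear mid in tool mm [-0.47037136 31.00059712 37.03653661] width 0.038933905281495526 yaw in tool [ 3.89338871e-02  2.27483497e-07 -3.75847539e-05]
0.013395434302565097 [ -0.4736463  -10.99957058  26.6838793 ]
```

```bash
cat >> h.py <<'E'
RD=np.array([.5990,-.0218,-.116])
def rdr(x,y):
    c,s=np.cos(RD[2]),np.sin(RD[2]);return [RD[0]+c*x/1e3-s*y/1e3,RD[1]+s*x/1e3+c*y/1e3]
def inr(P):
    c,s=np.cos(RD[2]),np.sin(RD[2]);d=np.array(P)[:2]-RD[:2];return np.array([c*d[0]+s*d[1],-s*d[0]+c*d[1]])*1e3
E
python3 - <<'E'
from h import *
print(rdr(-178,.5));plan([*rdr(-178,.5),.10],RD[2]+np.pi/2)
E
```

```text
[np.float64(0.42225411172414745), np.float64(-0.0007016356657712373)]
shift cm [-0.03 17.97 21.93] turn [ 0.0001 -0.001  -0.    ]
```

Call:
carry_out --pt "0 0 0 2 0 0 0" --pt "0 0 0 5 0 0 0" --pt "0 0 0 9 0 0 0" --pt "0 0 0 13 0 0 0" --pt "0 0 0 17 0 0 0" --pt "0 0 1 20 0 0 0" --pt "0 0 4 21.9 0 0 0" --pt "0 0 8 21.9 0 0 0" --pt "0 0 12 21.9 0 0 0" --pt "0 0 15 21.9 0 0 0" --pt "0 0 17 21.9 0 0 0" --pt "0 0 18 21.9 0 0 0" --pt "0 0 18 21.9 0 0 0" --pt "0 0 18 21.9 0 0 0" --pt "0 0 18 21.9 0 0 0"

```text
time: 6.9
position: [0.4237, -0.0011, 0.1006]
tool_rot: [0.529, 0.47, -0.469, -0.528]
ft_force: [0.5, -0.5, -3.7]
grip_width: 0.0135
```

```bash
python3 - <<'E'
from h import *
import cv2
o=robot.get_obs();print(o["time"],o["position"],inr(o["position"]),o["ft_force"],o["grip_width"])
s=robot.camera("side")[:,:,::-1];a=robot.camera("scene")[:,:,::-1]
cv2.imwrite("pics/side3.png",cv2.resize(s[180:330,260:460],None,fx=4,fy=4,interpolation=cv2.INTER_CUBIC))
cv2.imwrite("pics/scene3.png",cv2.resize(a[180:380,220:400],None,fx=3,fy=3,interpolation=cv2.INTER_CUBIC))
plan([*rdr(-178,.5),.0515],RD[2]+np.pi/2)
E
```

```text
6.9 [ 0.42372618 -0.0010736   0.10059356] [-176.4947746    0.3009175] [ 0.52060269 -0.47957929 -3.67230202] 0.01346988099891372
shift cm [0.02 4.9  0.14] turn [ 0.0025 -0.0017 -0.0004]
```

View pics/side3.png

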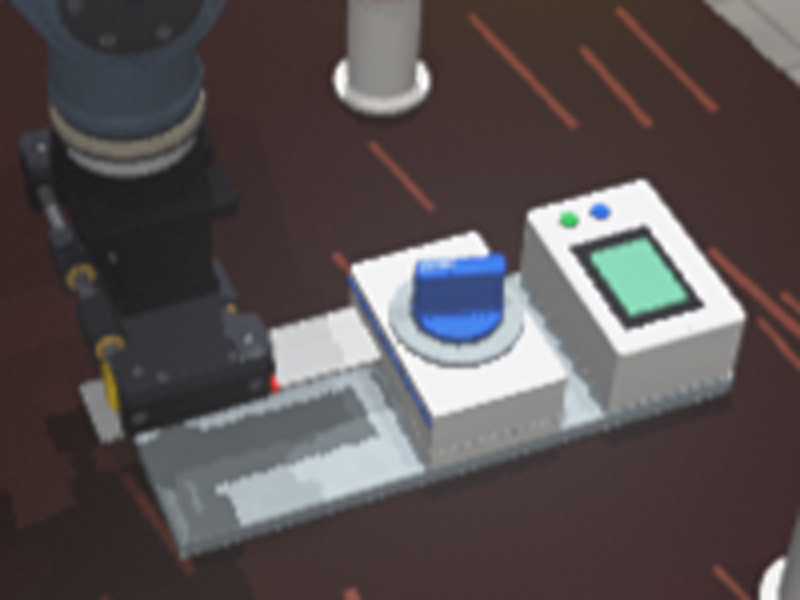

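View pics/scene3.png

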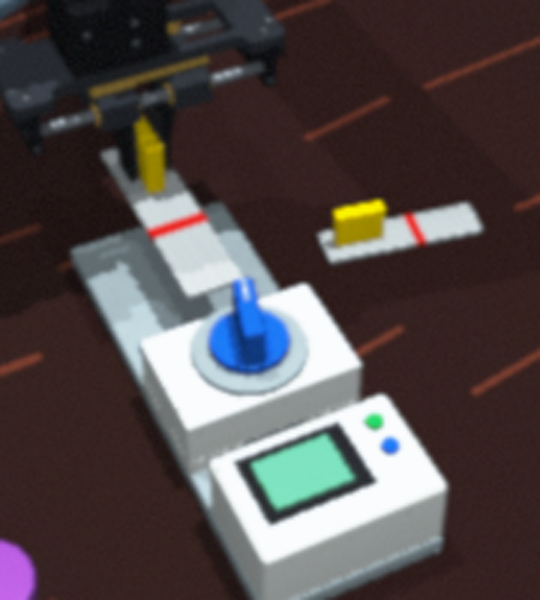

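Call:
carry_out --pt "0 0 2 0.1 0 0 0" --pt "0 0 3.5 0.1 0 0 0" --pt "0 0 4.2 0.1 0 0 0" --pt "0 0 4.6 0.1 0 0 0" --pt "0 0 4.7 0.1 0 0 0" --pt "0 0 4.8 0.1 0 0 0" --pt "0 0 4.8 0.1 0 0 0" --pt "0 0 4.8 0.1 0 0 0"

```text
time: 7.8
position: [0.422, -0.0008, 0.0519]
tool_rot: [0.529, 0.47, -0.47, -0.528]
ft_force: [-0.5, -0.4, -2.8]
grip_width: 0.0137
```

```bash
python3 - <<'E'
from h import *
import cv2
o=robot.get_obs();print(o["time"],o["position"],inr(o["position"]),o["ft_force"],o["moment"],o["grip_width"])
s=robot.camera("side")[:,:,::-1];a=robot.camera("scene")[:,:,::-1]
cv2.imwrite("pics/side4.png",cv2.resize(s[215:315,280:400],None,fx=6,fy=6,interpolation=cv2.INTER_CUBIC))
cv2.imwrite("pics/scene4.png",cv2.resize(a[220:340,235:355],None,fx=5,fy=5,interpolation=cv2.INTER_CUBIC))
E
```

```text
7.8 [ 0.42199626 -0.00079874  0.051891  ] [-178.2448762     0.37370872] [-0.48125831 -0.40035072 -2.77354106] [ 0.11796378  0.09250852 -0.03808247] 0.013651747738938453
```

View pics/side4.png

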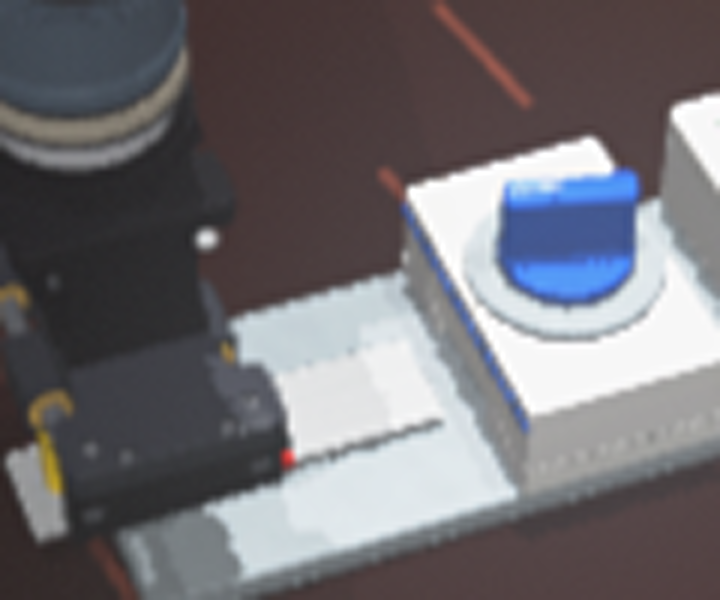

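View pics/scene4.png

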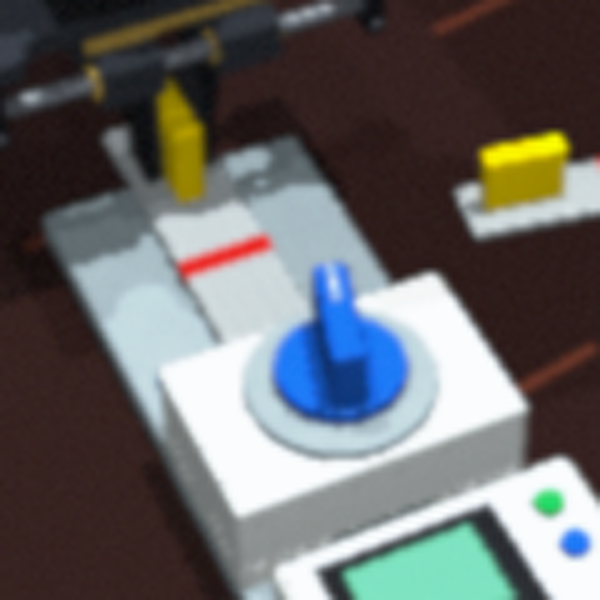

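Call:
carry_out --pt "0 0 0.1 -0.3 0 0 0" --pt "0 0 0.1 -0.7 0 0 0" --pt "0 0 0.1 -1.1 0 0 0" --pt "0 0 0.1 -1.5 0 0 0" --pt "0 0 0.1 -1.9 0 0 0" --pt "0 0 0.1 -2.3 0 0 0" --pt "0 0 0.1 -2.7 0 0 0" --pt "0 0 0.1 -3 0 0 0" --pt "0 0 0.1 -3 0 0 0"

```text
time: 8.8
position: [0.4523, -0.0044, 0.0506]
tool_rot: [0.529, 0.47, -0.47, -0.528]
ft_force: [-0.2, 0.4, -2.4]
grip_width: 0.0138
```

```bash
python3 - <<'E'
from h import *
o=robot.get_obs();print(o["time"],o["position"],inr(o["position"]),o["ft_force"],o["moment"],o["grip_width"])
plan([*rdr(-98.2,.5),.0505],RD[2]+np.pi/2)
E
```

```text
8.8 [ 0.4522914  -0.00444031  0.05058049] [-147.73185719    0.26296824] [-0.18007546  0.35579694 -2.36872116] [0.02452143 0.10595918 0.02590281] 0.013827014258345599
shift cm [ 0.03  0.01 -4.95] turn [ 0.001  -0.0018 -0.0002]
```

No contact; the nose is ~15 mm inside. Continue to just short of the target.

Call:
carry_out --pt "0 0 0 -0.4 0 0 0" --pt "0 0 0 -0.9 0 0 0" --pt "0 0 0 -1.4 0 0 0" --pt "0 0 0 -1.9 0 0 0" --pt "0 0 0 -2.4 0 0 0" --pt "0 0 0 -2.9 0 0 0" --pt "0 0 0 -3.4 0 0 0" --pt "0 0 0 -3.9 0 0 0" --pt "0 0 0 -4.4 0 0 0" --pt "0 0 0 -4.8 0 0 0" --pt "0 0 0 -4.9 0 0 0" --pt "0 0 0 -4.9 0 0 0" --pt "0 0 0 -4.9 0 0 0"

```text
time: 10.1
position: [0.4998, -0.0099, 0.0505]
tool_rot: [-0.528, -0.47, 0.47, 0.529]
ft_force: [0.6, 0.0, -2.5]
grip_width: 0.014
```

```bash
python3 - <<'E'
from h import *
import cv2
o=robot.get_obs();print(o["time"],o["position"],inr(o["position"]),o["ft_force"],o["moment"],o["grip_width"])
s=robot.camera("side")[:,:,::-1];a=robot.camera("scene")[:,:,::-1]
cv2.imwrite("pics/side5.png",cv2.resize(s[215:315,280:400],None,fx=6,fy=6,interpolation=cv2.INTER_CUBIC))
cv2.imwrite("pics/scene5.png",cv2.resize(a[220:340,235:355],None,fx=5,fy=5,interpolation=cv2.INTER_CUBIC))
E
```

```text
10.1 [ 0.49977725 -0.00993963  0.05050362] [-99.92864713   0.29661561] [ 0.61169101  0.03251932 -2.49883362] [-0.0338582   0.0480269  -0.03796075] 0.013961364120495404
```

View pics/side5.png

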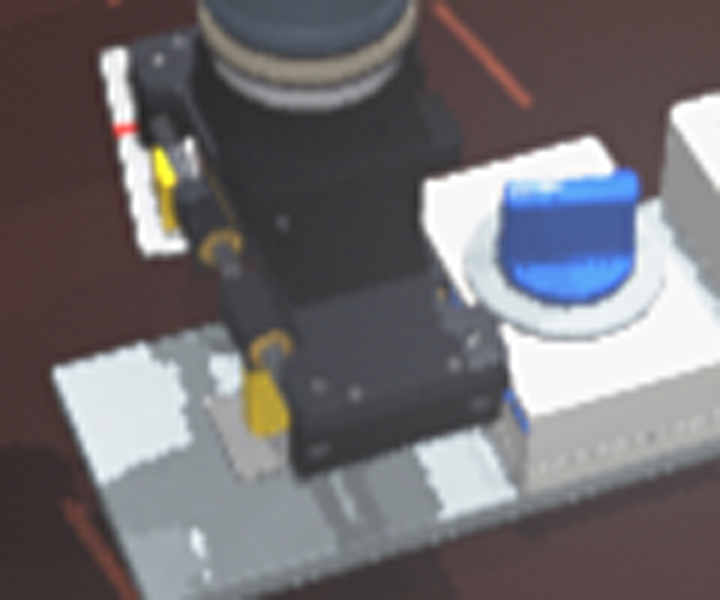

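View pics/scene5.png

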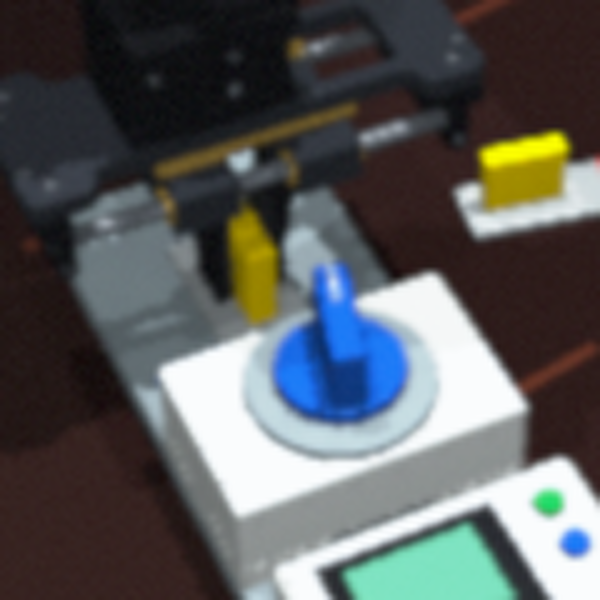

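Call:
carry_out --pt "0 0 0 -0.1 0 0 0" --pt "0 0 0.05 -0.17 0 0 0" --pt "0 0 0.1 -0.17 0 0 0" --pt "0 0 0.1 -0.17 0 0 0" --pt "0 0 0.1 -0.17 0 0 0"

```text
time: 10.7
position: [0.5022, -0.0103, 0.0496]
tool_rot: [0.529, 0.47, -0.47, -0.528]
ft_force: [0.2, -0.2, -2.1]
grip_width: 0.014
```

```bash
python3 - <<'E'
from h import *
o=robot.get_obs();print(o["time"],o["position"],inr(o["position"]),o["ft_force"],o["moment"],o["grip_width"])
E
```

```text
10.7 [ 0.50217479 -0.01029601  0.04962475] [-97.50596862   0.22013085] [ 0.16205267 -0.16524446 -2.1356863 ] [ 0.04036481  0.02278629 -0.01442233] 0.01403162945516186
```

Call:
carry_out --pt "0 0 0.05 0 0 0 0" --pt "0 0 0.05 0 0 0 0" --pt "0 0 0.1 0 0 0 0" --pt "0 0 0.1 0 0 0 0" --pt "0 0 0.1 0 0 0 0"

```text
time: 11.2
position: [0.5021, -0.0103, 0.0496]
tool_rot: [0.529, 0.47, -0.469, -0.528]
ft_force: [-1.1, -0.3, 9.1]
grip_width: 0.0136
```

Call:
carry_out --pt "0.6 0 0.05 0 0 0 0" --pt "0.6 0 0 0 0 0 0" --pt "0.6 0 0 0 0 0 0" --pt "0.6 0 0 0 0 0 0" --pt "0.6 0 0 0 0 0 0" --pt "0.6 0 0 0 0 0 0" --pt "0.6 0 -1 0 0 0 0" --pt "0.6 0 -3 0 0 0 0" --pt "0.6 0 -6 0 0 0 0" --pt "0.6 0 -10 0 0 0 0" --pt "0.6 0 -14 0 0 0 0" --pt "0.6 0 -18 -2 0 0 0" --pt "0.6 0 -20 -6 0 0 0" --pt "0.6 0 -20 -9 0 0 0" --pt "0.6 0 -20 -10 0 0 0" --pt "0.6 0 -20 -10 0 0 0" --pt "0.6 0 -20 -10 0 0 0" --pt "0.6 0 -20 -10 0 0 0" --pt "0.6 0 -20 -10 0 0 0"

```text
time: 13.1
position: [0.5998, -0.0217, 0.2481]
tool_rot: [-0.528, -0.469, 0.47, 0.529]
ft_force: [0.2, -0.5, -0.0]
grip_width: 0.0524
```

```bash
python3 - <<'E'
from h import *
import cv2
o=robot.get_obs();print(o["time"],o["position"],inr(o["position"]),o["ft_force"],o["grip_width"])
w=robot.camera("wrist")[:,:,::-1]
cv2.imwrite("pics/wrist6.png",w)
np.save("pose6.npy",np.r_[o["position"],o["tool_rot"]])
cv2.imwrite("pics/w6c.png",cv2.resize(w[30:280,240:400],None,fx=4,fy=4,interpolation=cv2.INTER_CUBIC)[:600])
cv2.imwrite("pics/w6d.png",cv2.resize(w[160:300,240:400],None,fx=4,fy=4,interpolation=cv2.INTER_CUBIC)[:600])
E
```

```text
13.1 [ 0.59976559 -0.02167312  0.24810932] [0.74575766 0.21463459] [ 0.23266102 -0.52469061 -0.03978681] 0.052362866220346534
```

View pics/wrist6.png

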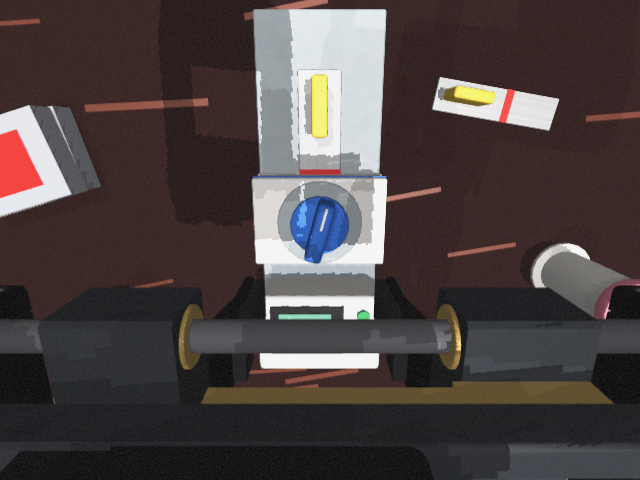

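View pics/w6c.png

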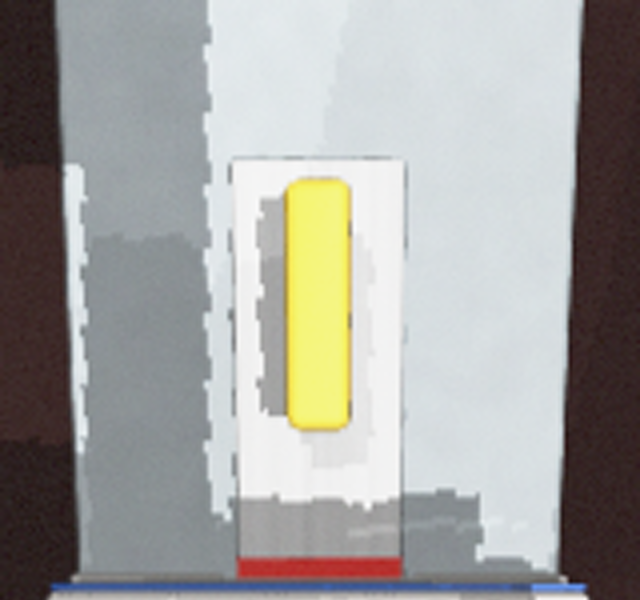

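View pics/w6d.png

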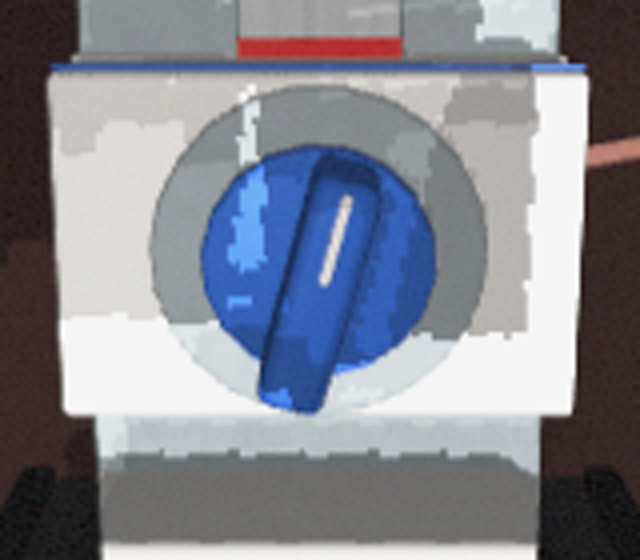

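```bash
python3 - <<'E'
from h import *
plan([.5988,-.0217,.104],RD[2]-.243+np.pi/2)
E
```

```text
shift cm [-1.000e-02  1.443e+01  1.100e-01] turn [-0.0016  0.2412 -0.    ]
```

Call:
carry_out --pt "0.6 0 1 0 0 0.1 0" --pt "0.6 0 3 0.1 0 0.2 0" --pt "0.6 0 6 0.1 0 0.241 0" --pt "0.6 0 9 0.1 0 0.241 0" --pt "0.6 0 11.5 0.1 0 0.241 0" --pt "0.6 0 13 0.1 0 0.241 0" --pt "0.6 0 14 0.1 0 0.241 0" --pt "0.6 0 14.4 0.1 0 0.241 0" --pt "0.6 0 14.4 0.1 0 0.241 0" --pt "0.6 0 14.4 0.1 0 0.241 0" --pt "0.6 0 14.4 0.1 0 0.241 0"

```text
time: 14.25
position: [0.6009, -0.022, 0.1056]
tool_rot: [0.582, 0.403, -0.402, -0.581]
ft_force: [-0.5, 0.1, -0.4]
grip_width: 0.0517
```

Call:
carry_out --pt "0 0 0 0 0 0 0" --pt "0 0 0 0 0 0 0" --pt "0 0 0 0 0 0 0" --pt "0 0 0 0 0 0 0" --pt "0 0 0 0 0 0 0" --pt "0 0 0 0 0 0 0" --pt "0 0 0 0 0 0 0" --force 50

```text
time: 14.95
position: [0.6002, -0.0218, 0.1045]
tool_rot: [-0.581, -0.403, 0.403, 0.581]
ft_force: [-0.0, -0.4, 0.3]
grip_width: 0.0141
```

```bash
python3 - <<'E'
from h import *
o=robot.get_obs();print(o["time"],o["position"],inr(o["position"]),o["ft_force"],o["moment"],o["grip_width"],o["q"])
plan([.5988,-.0217,.104],RD[2]-1.4+np.pi/2)
E
```

```text
14.95 [ 0.60023905 -0.02177779  0.10450864] [1.22814887 0.16546734] [-0.03254005 -0.35322408  0.32942304] [ 0.09220815 -0.0208651   0.05843789] 0.014126816765898349 [-2.22187798e-01  6.84863170e-01  1.60856877e+00  1.36592450e-04
  8.48180481e-01 -1.43443300e+00]
shift cm [-0.04  0.05  0.14] turn [-1.0000e-04  1.1574e+00  1.0000e-04]
```

Call:
carry_out --pt "0 0 0 0 0 0.05 0" --pt "0 0 0 0 0 0.13 0" --pt "0 0 0 0 0 0.22 0" --pt "0 0 0 0 0 0.31 0" --pt "0 0 0 0 0 0.4 0" --pt "0 0 0 0 0 0.49 0" --pt "0 0 0 0 0 0.58 0" --pt "0 0 0 0 0 0.67 0" --pt "0 0 0 0 0 0.76 0" --pt "0 0 0 0 0 0.85 0" --pt "0 0 0 0 0 0.94 0" --pt "0 0 0 0 0 1.0 0" --pt "0 0 0 0 0 1.04 0" --pt "0 0 0 0 0 1.04 0" --pt "0 0 0 0 0 1.04 0"

```text
time: 16.45
position: [0.6006, -0.0215, 0.1046]
tool_rot: [-0.704, -0.061, 0.06, 0.705]
ft_force: [0.6, 1.7, -0.7]
grip_width: 0.0135
```

```bash
python3 - <<'E'
from h import *
o=robot.get_obs();print(o["time"],o["position"],inr(o["position"]),o["ft_force"],o["moment"],o["grip_width"])
plan([.5988,-.0217,.104],RD[2]-1.4+np.pi/2)
E
```

```text
16.45 [ 0.60057751 -0.0215463   0.10455986] [1.53754729 0.43457669] [ 0.55196896  1.6986347  -0.66676469] [ 0.26083654 -0.21691956 -0.11153189] 0.013456615985801402
shift cm [-0.18  0.06  0.02] turn [-0.0005  0.1174  0.0009]
```

Call:
carry_out --pt "0 0 0 0 0 0.03 0" --pt "0 0 0 0 0 0.06 0" --pt "0 0 0 0 0 0.09 0" --pt "0 0 0 0 0 0.12 0" --pt "0 0 0 0 0 0.12 0" --pt "0 0 0 0 0 0.12 0"

```text
time: 17.05
position: [0.6006, -0.0216, 0.1045]
tool_rot: [-0.707, -0.019, 0.018, 0.707]
ft_force: [2.6, 3.8, -1.3]
grip_width: 0.0138
```

```bash
python3 - <<'E'
from h import *
o=robot.get_obs();print(o["time"],o["position"],inr(o["position"]),o["ft_force"],o["moment"],o["joint_torque"].round(2),o["grip_width"])
plan([.5988,-.0217,.104],RD[2]-1.4+np.pi/2)
E
```

```text
17.05 [ 0.60060752 -0.02155946  0.10452749] [1.56887822 0.42497772] [ 2.62518909  3.79456714 -1.29238384] [ 0.54259352 -0.46303046  0.2654957 ] [ -2.34 -45.81 -11.29  -0.65   0.59   0.27] 0.0137951269539732
shift cm [-0.18  0.05 -0.  ] turn [-0.0002 -0.0018  0.0009]
```

Call:
carry_out --pt "0 0 0 0 0 0.02 0" --pt "0 0 0 0 0 0.04 0" --pt "0 0 0 0 0 0.06 0" --pt "0 0 0 0 0 0.06 0"

```text
time: 17.45
position: [0.6006, -0.0219, 0.1046]
tool_rot: [0.707, -0.002, 0.003, -0.707]
ft_force: [4.1, 3.1, -1.7]
grip_width: 0.0141
```

```bash
python3 - <<'E'
from h import *
o=robot.get_obs();print(o["time"],o["position"],o["ft_force"],o["moment"],o["joint_torque"].round(2),o["grip_width"])
plan([.5988,-.0217,.104],RD[2]-1.4+np.pi/2)
E
```

```text
17.45 [ 0.60062392 -0.02185754  0.10459688] [ 4.12970128  3.11128817 -1.72386825] [ 0.53094931 -0.60497682  1.02054778] [ -3.27 -46.02 -10.88  -0.19   0.86   1.14] 0.014101435414299595
shift cm [-0.18  0.06  0.01] turn [ 0.0007 -0.0611  0.0009]
```

Call:
carry_out --pt "0 0 0 0 0 0.02 0" --pt "0 0 0 0 0 0.04 0" --pt "0 0 0 0 0 0.06 0" --pt "0 0 0 0 0 0.06 0" --pt "0 0 0 0 0 0.06 0"

```text
time: 17.95
position: [0.6006, -0.0221, 0.1046]
tool_rot: [0.707, -0.023, 0.024, -0.707]
ft_force: [4.9, 2.1, -2.6]
grip_width: 0.0146
```

```bash
python3 - <<'E'
from h import *
o=robot.get_obs();print(o["time"],o["position"],o["ft_force"],o["moment"],o["joint_torque"].round(2),o["grip_width"])
plan([.5988,-.0217,.104],RD[2]-1.4+np.pi/2)
E
```

```text
17.95 [ 0.60060523 -0.02207848  0.10461266] [ 4.9345092   2.06085165 -2.58261788] [ 0.25810413 -0.76174928  1.20393645] [ -2.75 -46.12 -10.31   0.12   1.18   1.21] 0.014625481897898885
shift cm [-0.18  0.06  0.03] turn [ 0.0005 -0.1221  0.0009]
```

Call:
carry_out --pt "0.6 0 0 0 0 0 0" --pt "0.6 0 0 0 0 0 0" --pt "0.6 0 0 0 0 0 0" --pt "0.6 0 0 0 0 0 0" --pt "0.6 0 0 0 0 0 0" --pt "0.6 0 -1 0 0 0 0" --pt "0.6 0 -3 0 0 0 0" --pt "0.6 0 -6 0 0 0 0" --pt "0.6 0 -10 0 0 -0.1 0" --pt "0.6 0 -14 0 0 -0.22 0" --pt "0.6 0 -15 0 0 -0.36 0" --pt "0.6 0 -15 0 0 -0.5 0" --pt "0.6 0 -15 0 0 -0.64 0" --pt "0.6 0 -15 0 0 -0.78 0" --pt "0.6 0 -15 0 0 -0.92 0" --pt "0.6 0 -15 0 0 -1.06 0" --pt "0.6 0 -15 0 0 -1.2 0" --pt "0.6 0 -15 0 0 -1.34 0" --pt "0.6 0 -15 0 0 -1.48 0" --pt "0.6 0 -15 0 0 -1.52 0"

```text
time: 19.95
position: [0.6, -0.0218, 0.2553]
tool_rot: [0.528, 0.47, -0.47, -0.528]
ft_force: [0.0, -0.6, 0.2]
grip_width: 0.0521
```

Call:
carry_out --pt "0.6 0 0 0 0 0 0" --pt "0.6 0 0 0 0 0 0" --pt "0.6 0 0 0 0 0 0"

```text
time: 20.25
position: [0.6002, -0.0219, 0.2549]
tool_rot: [0.529, 0.469, -0.469, -0.529]
ft_force: [0.4, 0.3, 0.9]
grip_width: 0.0521
```

```bash
python3 - <<'E'
from h import *
import cv2
o=robot.get_obs();print(o["time"],o["position"],inr(o["position"]),o["ft_force"],o["grip_width"])
w=robot.camera("wrist")[:,:,::-1]
cv2.imwrite("pics/w7.png",cv2.resize(w[100:300,220:420],None,fx=3,fy=3,interpolation=cv2.INTER_CUBIC))
cv2.imwrite("pics/scene7.png",robot.camera("scene")[:,:,::-1])
plan([.5988,-.0217,.104],RD[2]+np.pi/2)
np.save("pose7.npy",np.r_[o["position"],o["tool_rot"]])
E
```

```text
20.25 [ 0.60016491 -0.02185614  0.25485625] [1.16357514 0.07906734] [0.37344044 0.31818317 0.91183478] 0.05210864981535676
shift cm [-0.   15.07  0.14] turn [ 0.     -0.0032 -0.    ]
```

View pics/w7.png

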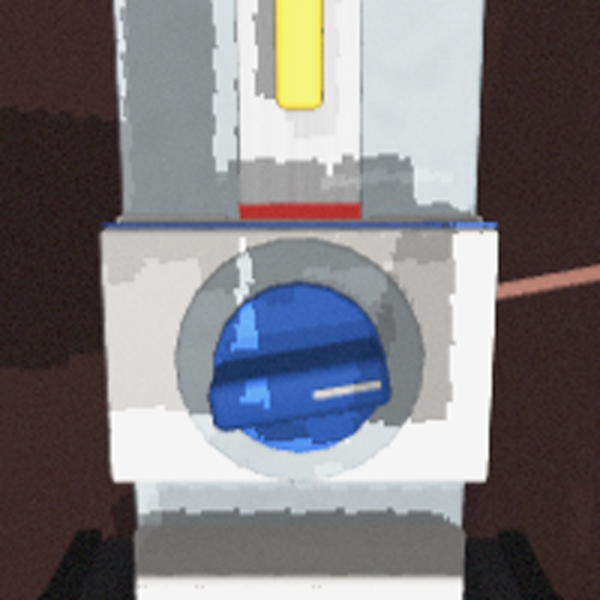

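View pics/scene7.png

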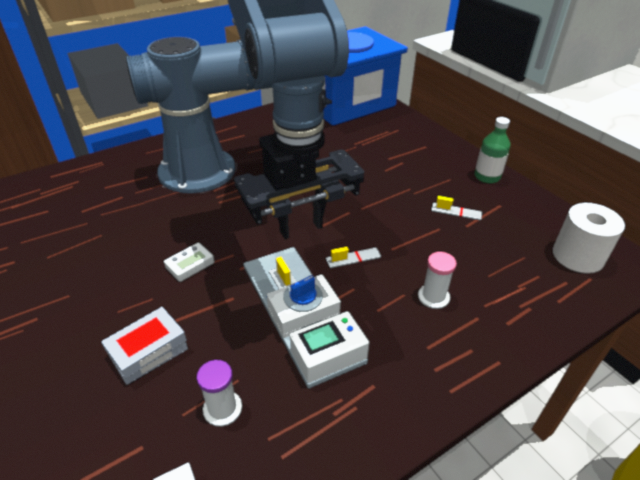

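```bash
python3 - <<'E'
from rig import robot
print(robot.hand_in())
E
```

```text
the job is handed in; nothing more can be done
None
```

The blade is under the reader's head with the front edge over the red band, and the clamp knob is turned to its stop. I handed the job in at about 20.4 s of the 54 s allowed.

- **Blade choice:** of the three look-alikes, I took the largest, at scene pixel (397, 225). Its outline fitted the 160 × 40 mm size given.
- **Depth:** about 5 of the band's 10 mm show in front of the head, so the edge stands roughly over the band's middle. It looked much the same after clamping (about 4.5 mm showing). The blade lies centred in the gap.
- **Clamp:** I turned the knob clockwise from about 0.24 rad until the torque levelled off at about 1.2 N m. In the last wrist picture the bar reads about 1.40 rad, which is its stop.
- **Clear of everything:** the gripper is open and about 15 cm above the knob. In the last scene picture the jars, timer, slide boxes and other two blades are where they started.
- **Disagreements:** the scene and side cameras differed by about 5 mm on the reader's position along its length. I settled that with the wrist view, which agreed with the combined fit to about 2 mm. I did not test the clamp by pulling on the blade.

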